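Squeeze, turn and lift the safety cap off a tablet tub

ROBOT

A 6-joint arm with a two-finger parallel gripper is mounted at the origin on the work surface; the furniture and walls round the work are solid. World frame = base frame: x ahead of the robot, y to its left, z up, the work surface at z = 0. Lengths are in m, angles in rad, forces in N, time in s.
With the tool pointing down it reaches from about 0.375 to 0.975 m from the base axis. Payload 3.8 kg.
Tool frame: the origin (TCP) lies at the very end of the fingers, on their centre line; the grasp point (between the pads) lies 19 mm behind it (manip.grip_depth is the z of the grasp point in the tool frame, in m); z points along the fingers, y is the direction in which the jaws open and shut (so a half turn about z gives the same grasp; the last joint's range is limited). The gripper opens to 88 mm and grips with 3 to 60 N. Pads are 18 mm wide; open, the fingers measure 123 mm over their backs; the gripper's body (75 mm by 187 mm) begins 45 mm behind the grasp point.
Start: joints at [1.238, 0.264, 1.604, -0, 1.274, -0.037], TCP at [0.197, 0.646, 0.239] pointing down, gripper open.
Joint ranges: [-2.63, 2.63], [-0.94, 2.18], [0.31, 2.57], [-1.31, 4.45], [0, 2.66], [-2.55, 2.55]. Speed limits (rad/s): [2.57, 2.57, 3.14, 3.14, 3.14, 3.14].

INTERFACE

Orientations are given as a unit quaternion [w, x, y, z].
In Python, from rig import manip gives the robot as it stands. The module is installed in compiled form; this text tells all that it offers.
- The arm moves only by the tool move_arm, never from a script. Its argument "commands" is a list of rows, each a list of 3 entries, a list of its own where there are three numbers: the finger opening in cm, from 0 to 8.81, then the shift along the tool's x, y, z in cm, then the turn, a rotation vector about the tool's x, y, z in rad. In form: [[fingers, [tx, ty, tz], [wx, wy, wz]], ...]. A call has 1 to 10 rows; each row shifts and turns the pose as measured when the row begins, along the tool's axes as they then stand; what a row does not reach is not made up. A row lasts 1/10 s, in which the tool goes at most 50 mm and 8.59 degrees, less where a joint would pass 70% of its speed; a pose out of reach is approached as far as the arm can. A call is refused whole if a number of a shift passes 5 or a number of a turn 0.15, either way. A call with a gripper value outside its range is refused whole. The fingers move at their own pace and stop on an object; "squeeze" is the grip in N (left out, the last holds). Time passes only in rows, so rows that do not move let the fingers close. It gives the time, the measured TCP pose, the force and the opening at its end, in the units of the state.
- manip.get_obs(): the state, without advancing time (a new reading comes with each control period).
- manip.capture(name): name is "scene" or "top" or "wrist"; returns a dict with "color" (400x640x3 uint8, blue, green, red), "fx", "fy", "cx", "cy" (pixels), "world_to_cam" (4x4, takes a point from world to camera coordinates). Camera axes: x right, y up, looking along -z (the intrinsics and any distortion apply to the point x, -y, -z); pixel columns grow to the right and rows downward; lengths in m; the calibration is good to about 2 mm. The wrist camera is an equidistant fisheye: a pixel r from the principal point sees the ray r / f radians off the axis. A picture is of the moment at which its call begins. There is no depth.
- manip.finish_job(): hands the job in, once; it reports no verdict.
The state is a dict: "time_s": time; "joints": joint angles; "dq": joint speeds; "joint_torque": joint torques, N m; "tcp_pos": TCP position; "tool_rot": TCP orientation; "wrist_force": force on the tool from outside, world axes, zero at the start; "moment": the same for the moment, N m; "opening": finger opening in m.
Only numpy, scipy, OpenCV 4.12 (cv2) and the standard library are available. Lean on these libraries where they do the work, as an engineer would, in place of code of your own. Each camera call takes 0.05 s, during which the arm holds its last target.

TASK

Take the child-safe cap off the tablet tub: squeeze its two side tabs in, keep them squeezed while you turn the cap anticlockwise (seen from above) until you feel it come to its stop, and lift it straight off without forcing it at any point. Set the cap down gently, top side up, inside the clear dish, let go of it, and leave everything else where it stands.

Things in the scene. Friction and masses are not known exactly. Their poses are not given: they have to be found in the camera images.
- tub: White round tub, 77 mm across, flat shoulder 60 mm above the desk, fixed in a grey square holder (96 mm) screwed to the desk. Origin on the tub's axis at desk height, z up; x and y as the closed cap's. Cap and tub (neck, lock or stop) must never press on each other with more than 35 N.
- neck_rim (a point): Centre of the neck's rim, 96 mm above the desk; neck 34 mm across. A bayonet flange hidden under the cap holds it down until it is turned anticlockwise to a hard stop, 26 to 72 degrees from closed, different each time, unseen. Only at the stop and up to 6 degrees short of it does the cap lift freely. Turning is almost free; the stop yields 7 N m per radian.
- lock (a point): Lock on the tub's shoulder, top of the +y one of two alike (the other at -y): a pair of small ribs 31 to 37 mm from the axis, top 68.5 mm above the desk. The foot of a cap tab sits between the two ribs, so the cap cannot turn until both tabs are pressed in.
- cap: Grey round cap on the neck, loose: 50 mm across, 42 mm high, hollow from below, 70 to 105 g. Origin: centre of the skirt's lower edge, z up, 62 mm above the desk when on the tub. It carries white upright spring tabs on its +y and -y sides, 60 mm over both; each goes in 4 mm to a stop (52 mm over both), unlocks from 3 mm, and takes about 8 N fully in.
- cap_top (a point): Centre of the cap's flat top, 104 mm above the desk when closed.
- tab_l_face (a point): Middle of the outer face of the cap's +y tab, 24 mm above the cap's lower edge. The flat face is 20 mm wide (along the cap's x) and reaches from 6 to 39 mm above the cap's lower edge; below it (1 to 5 mm) a foot sticks out 3 mm. Keep fingertips 10 mm or more above the cap's lower edge, clear of foot and ribs.
- tab_r_face (a point): The same point of the tab on the cap's -y side.
- dish: Round clear plastic dish, open above, 139 mm across the rim, 22 mm high, floor 6 mm thick, about 110 mm across, loose on the desk. Origin: centre of its underside, z up.
- carton_a: Bystander: flat white medicine carton, 50 x 85 x 22 mm, lying, origin under its centre.
- vial_c: Bystander: small white vial, 24 mm across, 56 mm high, standing, origin under its centre.
- usb_stick: Bystander: USB stick adapter, 86 x 22 x 15 mm, origin under its centre.
Things that resemble listed ones, but are neither listed nor needed, are in the scene too. Leave any green look-alike of the cap alone.

How it is judged:
On the way, in this order (a step that is already met when the one before it is completed fails the run):
1. the cap is turned at least 17 degrees on the neck, still seated (angle between the x axis of cap and the x axis of tub, either way round above 0.3 rad and horizontal distance between cap and tub below 0.006 m and z of cap in the frame of tub below 0.067 m), for 0.1 s.
2. the cap is lifted clear of the neck, more than 36 mm above its seat (height (world z) of cap above 0.098 m), for 0.1 s.
At the end, for the whole second after the job is handed in: The cap stands top side up (within 8 degrees) and at rest on the floor of the dish, its axis within 35 mm of the dish's centre, released; the dish is within 40 mm of where it stood (horizontal distance between cap and dish below 0.035 m and z of cap in the frame of dish below 0.011 m and angle between cap's own z axis and vertical below 0.15 rad and linear speed of cap below 0.02 m/s and contact force between cap and dish above 0.1 N and distance of dish from where it was at the start of the episode below 0.04 m and contact force between the fingers and cap below 0.05 N); the robot touches nothing.
It fails at once if cap and tub pressed on each other with more than 35 N (cap forced against its lock, flange or stop) (contact force between cap and tub above 35 N).
It fails at once if the cap is let fall (faster than 0.6 m/s out of the fingers) (contact force between the fingers and cap below 0.05 N and linear speed of cap above 0.6 m/s).
It fails at once if the dish is pushed more than 40 mm (distance of dish from where it was at the start of the episode above 0.04 m).
It fails at once if a bystander is moved more than 20 mm (distance of any of carton_a, vial_c, usb_stick from where it was at the start of the episode above 0.02 m).
It also fails if it takes over 72 s, if anything falls off the work surface, if the arm or the gripper's body presses on something with over 40 N, if the wrist force passes 120 N, or if a joint passes its speed limit or range.

## Working session

There is one attempt and no reset: what is moved stays moved. The work goes in short steps, Python scripts to look and compute and a tool call to move; the robot and the scene stay as the last step left them, time stands still between calls to the robot, and variables do not carry over. Pictures are saved under pics/ and viewed, and the job is handed in when it is done.

Besides the shell and the picture viewer there is one more tool, called after "Request:" by a JSON object that holds its "op" and its "data". move_arm: Moves the arm, as the interface text tells. Its arguments: {"type":"object","properties":{"commands":{"type":"array","items":{"type":"array"}},"squeeze":{"type":"number"}},"required":["commands"]}

```bash
mkdir -p pics; python3 - <<'E'
from rig import manip
import cv2,numpy as np,pickle
o=manip.get_obs();print(o, manip.grip_depth)
d={}
for n in ["scene","top","wrist"]:
    c=manip.capture(n);d[n]=c;cv2.imwrite(f"pics/{n}0.png",c["color"]);print(n,c["fx"],c["fy"],c["cx"],c["cy"],np.round(c["world_to_cam"],3).tolist(),[k for k in c])
pickle.dump((o,d),open("cap0.pkl","wb"))
E
```

```text
{'time_s': 0.0, 'joints': array([ 1.23811902e+00,  2.64736787e-01,  1.60535209e+00, -2.46021402e-06,
        1.27372315e+00, -3.68848582e-02]), 'dq': array([-0.0008815 ,  0.00040429, -0.00063377,  0.00043904, -0.00098538,
       -0.00038462]), 'joint_torque': array([-7.53425156e-04, -5.02115071e+01, -3.56871271e+01,  7.27852061e-02,
        2.94853491e-02, -1.81725050e-04]), 'tcp_pos': array([0.19652159, 0.64501559, 0.23741088]), 'tool_rot': array([-2.02728582e-04,  1.47357203e-01,  9.89082718e-01, -1.09101282e-03]), 'wrist_force': array([0.14931484, 1.60608234, 0.18246189]), 'moment': array([-0.01967486,  0.03897285,  0.00333379]), 'opening': 0.08843221962305013} -0.0187
scene 462.5283049934518 462.5283049934518 323.0512787510669 201.87502292081385 [[0.688, -0.726, 0.003, -0.34], [0.56, 0.533, 0.635, -0.384], [-0.462, -0.435, 0.773, -0.728], [0.0, 0.0, 0.0, 1.0]] ['color', 'fx', 'fy', 'cx', 'cy', 'world_to_cam']
top 448.8101876032828 448.8101876032828 324.85582846707416 197.50908827613983 [[0.008, -1.0, 0.0, 0.036], [0.998, 0.008, 0.062, -0.551], [-0.062, -0.0, 0.998, -1.072], [0.0, 0.0, 0.0, 1.0]] ['color', 'fx', 'fy', 'cx', 'cy', 'world_to_cam']
wrist 309.70691628693146 309.70691628693146 324.1155002404192 196.420290166572 [[0.291, 0.957, -0.001, -0.674], [-0.907, 0.275, -0.319, 0.044], [-0.305, 0.094, 0.948, -0.39], [0.0, 0.0, 0.0, 1.0]] ['color', 'fx', 'fy', 'cx', 'cy', 'world_to_cam']
```

View pics/scene0.png

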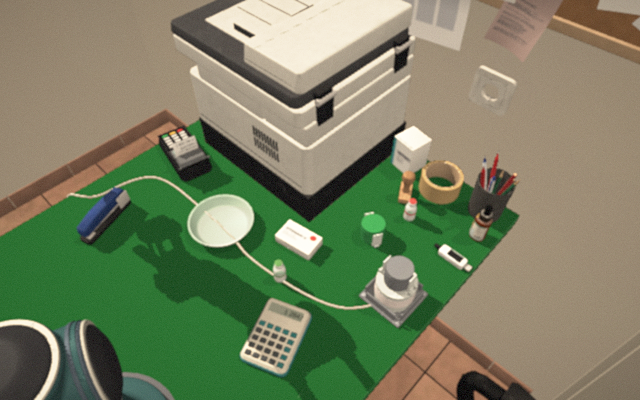

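View pics/top0.png

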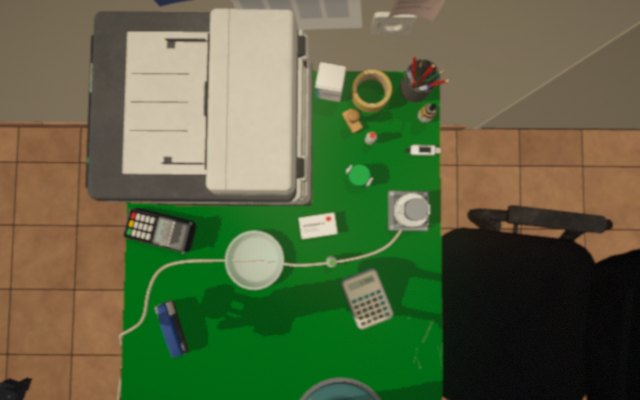

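View pics/wrist0.png

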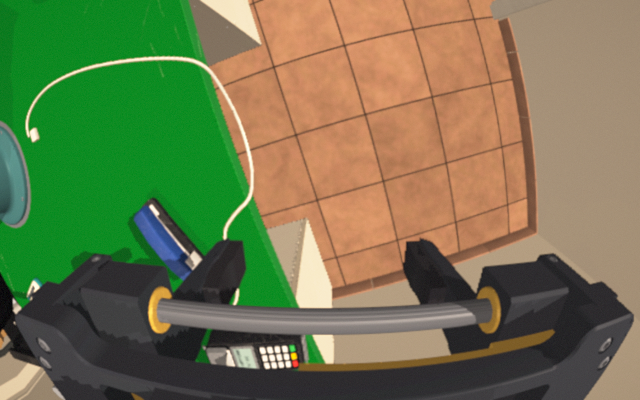

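```bash
cat > h.py <<'E'
import numpy as np,cv2,pickle
def ray(c,u,v):
    M=np.array(c["world_to_cam"]);R,t=M[:3,:3],M[:3,3]
    d=np.array([(u-c["cx"])/c["fx"],-(v-c["cy"])/c["fy"],-1.]);return -R.T@t,R.T@d
def rayw(c,u,v):
    M=np.array(c["world_to_cam"]);R,t=M[:3,:3],M[:3,3]
    p=np.array([(u-c["cx"]),(v-c["cy"])])/c["fx"];r=np.linalg.norm(p)+1e-12
    s=np.sin(r)/r
    return -R.T@t,R.T@np.array([p[0]*s,-p[1]*s,-np.cos(r)])
def atz(c,u,v,z,w=False):
    o,d=(rayw if w else ray)(c,u,v);return o+d*(z-o[2])/d[2]
def proj(c,P):
    M=np.array(c["world_to_cam"]);P=M[:3,:3]@np.array(P)+M[:3,3]
    return np.array([c["cx"]+c["fx"]*P[0]/-P[2],c["cy"]-c["fy"]*P[1]/-P[2]])
def projw(c,P):
    M=np.array(c["world_to_cam"]);P=M[:3,:3]@np.array(P)+M[:3,3]
    q=np.array([P[0],-P[1]]);n=np.linalg.norm(q);th=np.arctan2(n,-P[2]);return np.array([c["cx"],c["cy"]])+c["fx"]*th*q/n
def crop(im,x0,y0,x1,y1,s,f):
    cv2.imwrite(f,cv2.resize(im[y0:y1,x0:x1],None,fx=s,fy=s,interpolation=cv2.INTER_CUBIC))
E
python3 - <<'E'
from h import *
o,d=pickle.load(open("cap0.pkl","rb"))
crop(d["top"]["color"],370,170,450,240,10*.99,"pics/c_top.png")
crop(d["scene"]["color"],350,240,440,330,6.5,"pics/c_sc.png")
t=d["top"]
print("cap top",atz(t,413,208,.104)); print("scene cap top",atz(d["scene"],399,269,.104))
E
```

```text
cap top [ 0.52340651 -0.15666932  0.104     ]
scene cap top [ 0.51407476 -0.16524738  0.104     ]
```

View pics/c_top.png

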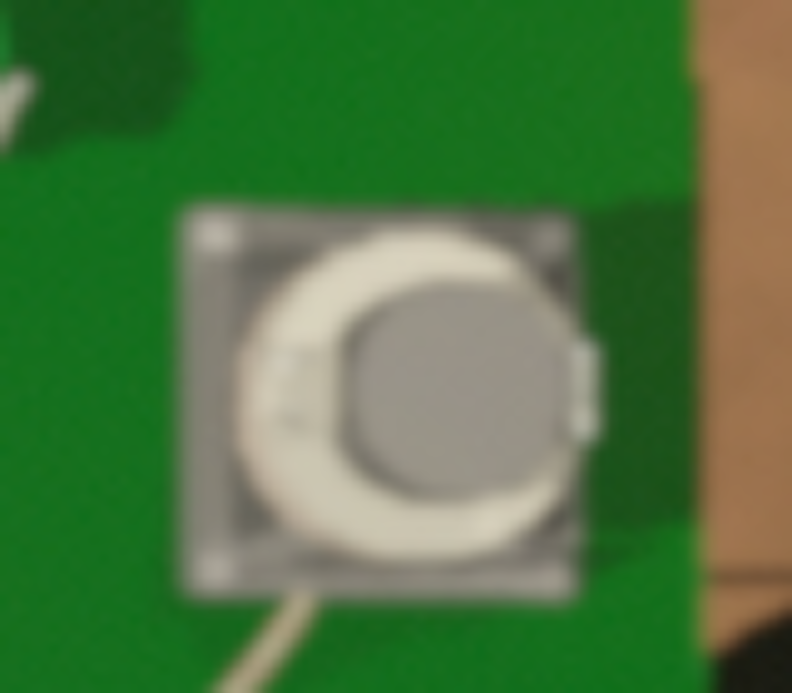

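View pics/c_sc.png

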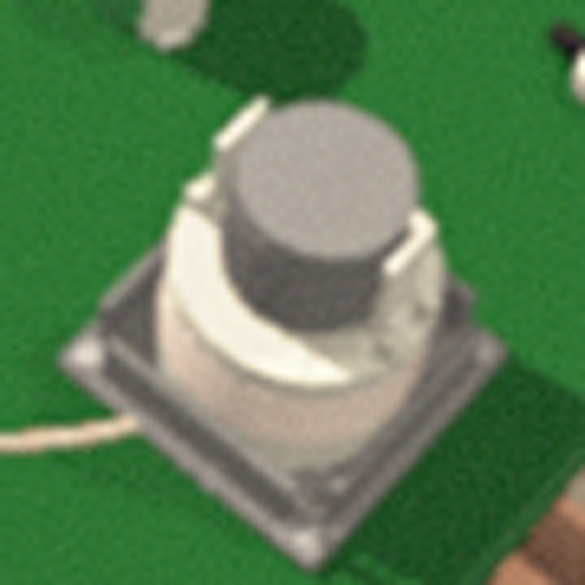

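```bash
python3 - <<'E'
from h import *
o,d=pickle.load(open("cap0.pkl","rb"));t=d["top"];s=d["scene"]
C=lambda x,y:(370+x/9.9-.45,170+y/9.9-.45)
S=lambda x,y:(350+x/6.5-.42,240+y/6.5-.42)
print("cap top T",atz(t,*C(458,391),.104),"S",atz(s,*S(325,179),.104))
for p in [(183,205),(577,212),(577,600),(183,600)]: print("holder",atz(t,*C(*p),.012))
print("tab right top T",atz(t,*C(599,345),.101),atz(t,*C(597,442),.101))
print("scene tabs", [atz(s,*S(*p),.101) for p in [(262,97),(218,145),(434,222),(390,272)]])
print("dish", [atz(t,*p,.022)[:2] for p in [(255,231),(255,290),(225,260),(284,260)]],atz(s,221,222,.022))
print("printer",[atz(t,*p,z) for p in[(310,203)] for z in (0,.3)])
for n,p in dict(carton=(318,226),vial=(370,138),usb=(424,150),green=(359,175),eraser=(331,262)).items(): print(n,atz(t,*p,.03))
crop(d["top"]["color"],200,190,350,310,5,"pics/c_dish.png")
E
```

```text
cap top T [ 0.52112489 -0.16292591  0.104     ] S [ 0.51784082 -0.16364128  0.104     ]
holder [ 0.56994974 -0.11402576  0.012     ]
holder [ 0.56896397 -0.21110569  0.012     ]
holder [ 0.47359905 -0.21047812  0.012     ]
holder [ 0.47286031 -0.11392089  0.012     ]
tab right top T [ 0.53187789 -0.19543599  0.101     ] [ 0.50996932 -0.19483393  0.101     ]
scene tabs [array([ 0.5286054 , -0.13393792,  0.101     ]), array([ 0.50795561, -0.13486444,  0.101     ]), array([ 0.52909701, -0.19234931,  0.101     ]), array([ 0.50856759, -0.19293734,  0.101     ])]
dish [array([0.46848531, 0.20724074]), array([0.328214  , 0.20481279]), array([0.39870576, 0.27785688]), array([0.39978479, 0.1366203 ])] [0.39283131 0.20131072 0.022     ]
printer [array([0.53796457, 0.07643827, 0.        ]), array([0.52307628, 0.06643196, 0.3       ])]
carton [0.48164864 0.055805   0.03      ]
vial [ 0.69485835 -0.06804186  0.03      ]
usb [ 0.66660789 -0.19837573  0.03      ]
green [ 0.6047776  -0.04172055  0.03      ]
eraser [0.39653532 0.02418811 0.03      ]
```

View pics/c_dish.png

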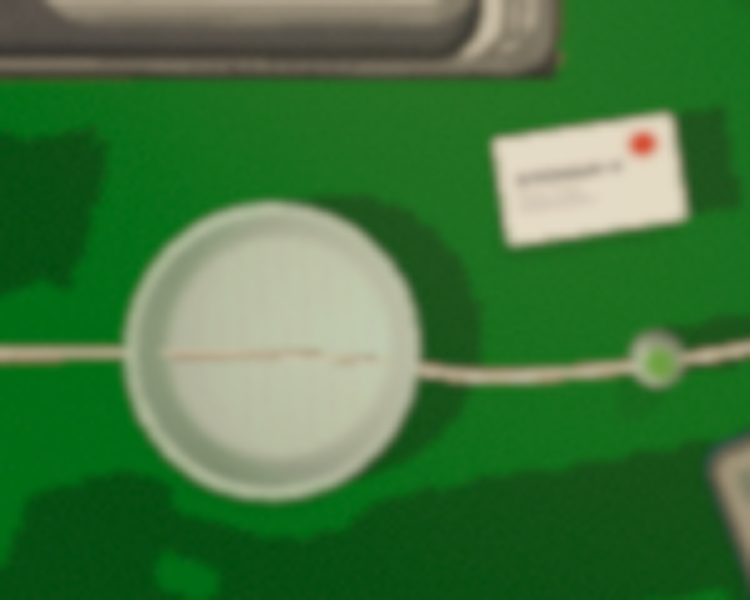

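Request:
{"op": "move_arm", "data": {"commands": [[8.8, [-2.4, -3.4, 0], [0, 0, 0]], [8.8, [-2.4, -3.4, 0], [0, 0, 0]], [8.8, [-2.4, -3.4, 0], [0, 0, 0]], [8.8, [-2.4, -3.4, 0], [0, 0, 0]], [8.8, [-2.4, -3.4, 0], [0, 0, 0]], [8.8, [-2.4, -3.4, 0], [0, 0, 0]], [8.8, [-2.4, -3.4, 0], [0, 0, 0]], [8.8, [-2.4, -3.4, 0], [0, 0, 0]], [8.8, [-2.4, -3.4, 0], [0, 0, 0]], [8.8, [-2.4, -3.4, 0], [0, 0, 0]]]}}

```text
time_s: 1.15
tcp_pos: [0.3282, 0.2389, 0.2334]
tool_rot: [-0.001, 0.142, 0.99, -0.003]
wrist_force: [0.8, 0.1, 0.1]
opening: 0.088
```

Request:
{"op": "move_arm", "data": {"commands": [[8.8, [-3.0, -3.3, 0], [0, 0, 0]], [8.8, [-3.0, -3.3, 0], [0, 0, 0]], [8.8, [-3.0, -3.3, 0], [0, 0, 0]], [8.8, [-3.0, -3.3, 0], [0, 0, 0]], [8.8, [-3.0, -3.3, 0], [0, 0, 0]], [8.8, [-3.0, -3.3, 0], [0, 0, 0]], [8.8, [-3.0, -3.3, 0], [0, 0, 0]], [8.8, [-3.0, -3.3, 0], [0, 0, 0]], [8.8, [-3.0, -3.3, 0], [0, 0, 0]], [8.8, [-3.0, -3.3, 0], [0, 0, 0]]]}}

```text
time_s: 2.15
tcp_pos: [0.525, -0.1806, 0.2348]
tool_rot: [0.001, 0.143, 0.99, -0.002]
wrist_force: [0.1, -0.1, -0.0]
opening: 0.0878
```

Request:
{"op": "move_arm", "data": {"commands": [[8.8, [0, 0, 0], [0, 0, 0.15]], [8.8, [0, 0, 0], [0, 0, 0.15]], [8.8, [0, 0, 0], [0, 0, 0.15]], [8.8, [0, 0, 0], [0, 0, 0.15]], [8.8, [0, 0, 0], [0, 0, 0.15]], [8.8, [0, 0, 0], [0, 0, 0.15]], [8.8, [0, 0, 0], [0, 0, 0.15]], [8.8, [0, 0, 0], [0, 0, 0.15]], [8.8, [0, 0, 0], [0, 0, 0.15]], [8.8, [0, 0, 0], [0, 0, 0.15]]]}}

```text
time_s: 3.15
tcp_pos: [0.5243, -0.1877, 0.2296]
tool_rot: [-0.001, 0.781, 0.625, -0.003]
wrist_force: [-0.9, -1.2, -0.3]
opening: 0.0878
```

Request:
{"op": "move_arm", "data": {"commands": [[8.8, [0, 0, 0], [0, 0, 0.15]], [8.8, [0, 0, 0], [0, 0, 0.15]], [8.8, [0, 0, 0], [0, 0, 0.15]], [8.8, [0, 0, 0], [0, 0, 0.15]], [8.8, [0, 0, 0], [0, 0, 0.15]], [8.8, [0, 0, 0], [0, 0, 0.15]], [8.8, [0, 0, 0], [0, 0, 0.15]], [8.8, [0, 0, 0], [0, 0, 0.15]], [8.8, [0, 0, 0], [0, 0, 0.15]]]}}

```text
time_s: 4.05
tcp_pos: [0.5217, -0.1866, 0.226]
tool_rot: [-0.0, 1.0, -0.0, -0.006]
wrist_force: [1.4, -0.3, -0.5]
opening: 0.0883
```

```bash
python3 - <<'E'
from rig import manip
from h import *
d={}
for n in ["wrist"]:
    c=manip.capture(n);d[n]=c;cv2.imwrite(f"pics/{n}1.png",c["color"])
o=manip.get_obs();print(o["joints"],o["tcp_pos"],o["tool_rot"])
pickle.dump((o,d),open("cap1.pkl","wb"))
E
```

```text
[-0.38615966  0.05157547  1.87200147 -0.00411364  1.22890933  1.19241172] [ 0.52165669 -0.18663564  0.22592722] [-2.37408319e-04  9.99978216e-01 -3.18733481e-03 -5.77505470e-03]
```

View pics/wrist1.png

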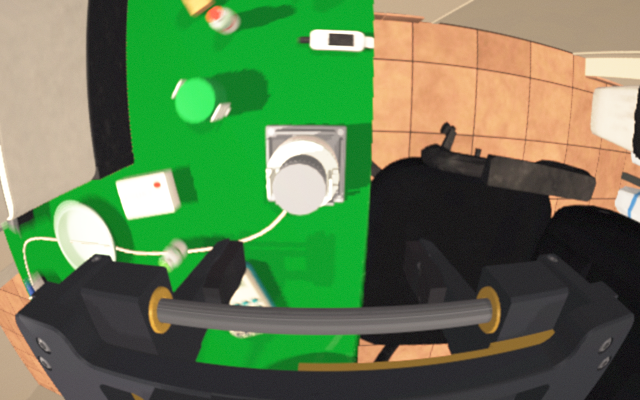

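```bash
python3 - <<'E'
from h import *
o,d=pickle.load(open("cap1.pkl","rb"));w=d["wrist"]
print(-w["world_to_cam"][:3,:3].T@w["world_to_cam"][:3,3])
print(atz(w,301,186,.104,True))
for p in[(265,127),(347,127),(344,197),(266,199)]:print(atz(w,*p,.012,True))
crop(w["color"],255,115,355,220,5.7,"pics/c_w1.png")
E
```

```text
[ 0.60679249 -0.18660308  0.37061566]
[ 0.52374603 -0.16544033  0.104     ]
[ 0.56761684 -0.11708837  0.012     ]
[ 0.5668048  -0.21268968  0.012     ]
[ 0.48095991 -0.21065719  0.012     ]
[ 0.4782529  -0.11387578  0.012     ]
```

View pics/c_w1.png

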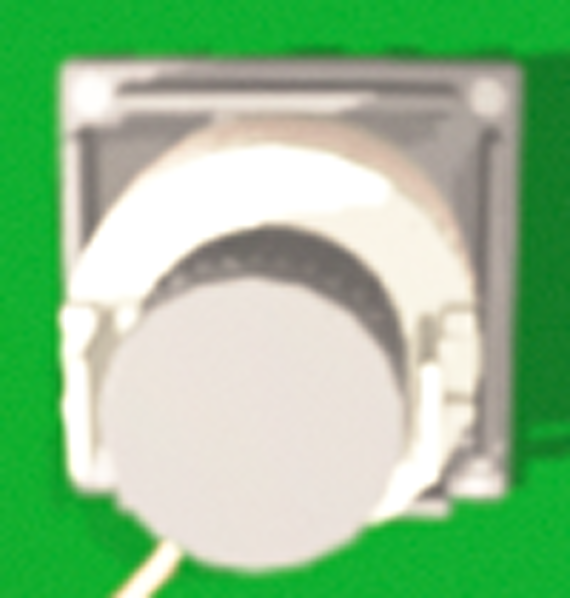

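```bash
python3 - <<'E'
from h import *
o,d=pickle.load(open("cap1.pkl","rb"));w=d["wrist"]
C=lambda x,y:(255+x/5.7-.4,115+y/5.7-.4)
print(atz(w,*C(253,424),.104,True))
for p in[(102,424),(404,424),(253,278),(253,570)]:print(atz(w,*C(*p),.104,True))
for p in[(60,60),(522,63),(512,492)]:print(atz(w,*C(*p),.012,True))
print([atz(w,*C(*p),.101,True) for p in[(70,325),(72,482),(442,362),(436,482)]])
crop(w["color"],255,160,295,205,12,"pics/c_w1l.png")
crop(w["color"],315,160,355,210,12,"pics/c_w1r.png")
E
```

```text
[ 0.52091336 -0.16354231  0.104     ]
[ 0.52094958 -0.13919403  0.104     ]
[ 0.52091204 -0.18755114  0.104     ]
[ 0.54472561 -0.16409448  0.104     ]
[ 0.49579154 -0.16285241  0.104     ]
[ 0.56983318 -0.11731675  0.012     ]
[ 0.56837536 -0.21171546  0.012     ]
[ 0.47583777 -0.21129398  0.012     ]
[array([ 0.53659336, -0.13427906,  0.101     ]), array([ 0.50999501, -0.13309473,  0.101     ]), array([ 0.5302917 , -0.19357639,  0.101     ]), array([ 0.51006301, -0.19277134,  0.101     ])]
```

View pics/c_w1l.png

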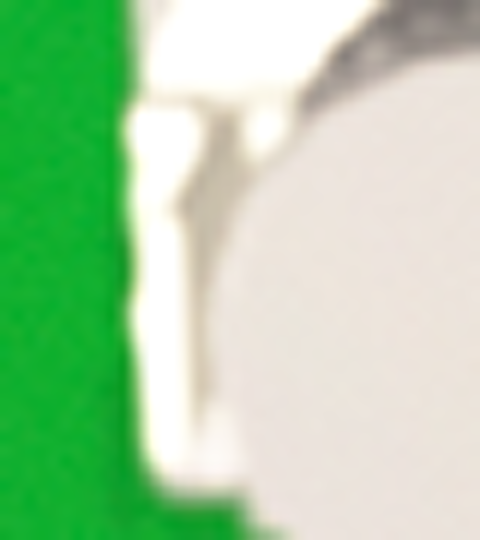

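View pics/c_w1r.png

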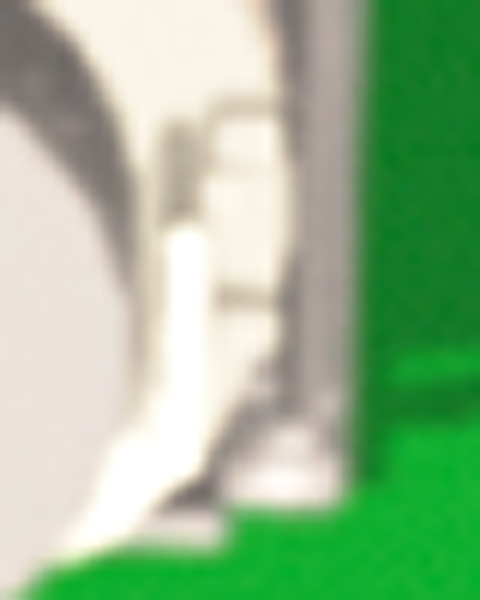

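Request:
{"op": "move_arm", "data": {"commands": [[8.8, [0, -1.2, 2], [0, 0.011, 0]], [8.8, [0, -1.1, 2], [0, 0, 0]], [8.8, [0, 0, 2], [0, 0, 0]], [8.8, [0, 0, 2], [0, 0, 0]], [8.8, [0, 0, 0], [0, 0, 0]], [8.8, [0, 0, 0], [0, 0, 0]]]}}

```text
time_s: 4.7
tcp_pos: [0.5216, -0.163, 0.144]
tool_rot: [0.0, 1.0, 0.004, 0.0]
wrist_force: [1.8, -0.5, 0.6]
opening: 0.0881
```

```bash
cat > look.py <<'E'
import sys
from rig import manip
from h import *
d={}
k=sys.argv[1]
for n in sys.argv[2:]:
    c=manip.capture(n);d[n]=c;cv2.imwrite(f"pics/{n}{k}.png",c["color"])
o=manip.get_obs();np.set_printoptions(precision=4,suppress=True)
from scipy.spatial.transform import Rotation as R
q=o["tool_rot"];m=R.from_quat([q[1],q[2],q[3],q[0]]).as_matrix()
print("t",o["time_s"],"q",o["joints"],"tcp",o["tcp_pos"],"x",m[:,0],"z",m[:,2],"F",o["wrist_force"],"M",o["moment"],"op",o["opening"])
pickle.dump((o,d),open(f"cap{k}.pkl","wb"))
E
python3 look.py 2 wrist scene
```

```text
t 4.8 q [-0.3486  0.1008  1.9777  0.0002  1.0617  1.2147] tcp [ 0.5218 -0.1631  0.1444] x [1.     0.0074 0.0014] z [ 0.0014 -0.0003 -1.    ] F [-0.5673  0.3313 -0.081 ] M [-0.024   0.1547  0.045 ] op 0.08796445475643834
```

View pics/wrist2.png

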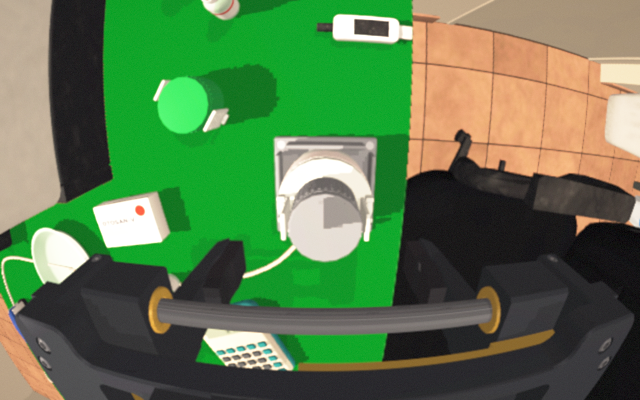

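```bash
python3 - <<'E'
from h import *
o,d=pickle.load(open("cap2.pkl","rb"));w=d["wrist"]
crop(w["color"],265,130,385,270,4.2,"pics/c_w2.png")
for p in [(325,222)]: print(atz(w,*p,.104,True))
E
```

```text
[ 0.52514401 -0.16329444  0.104     ]
```

View pics/c_w2.png

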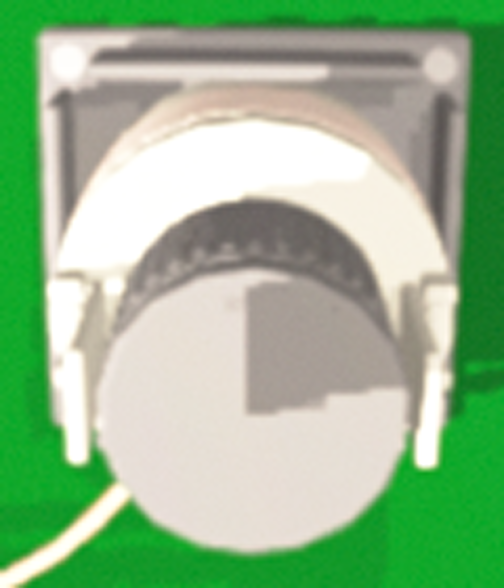

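Request:
{"op": "move_arm", "data": {"commands": [[8.8, [0, 0, 1.5], [0, 0, 0]], [8.8, [0, 0, 1.5], [0, 0, 0]], [8.8, [0, 0, 1.5], [0, 0, 0]], [8.8, [0, 0, 1], [0, 0, 0]], [8.8, [0, 0, 0.5], [0, 0, 0]], [8.8, [0, 0, 0.2], [0, 0, 0]], [8.8, [0, 0, 0], [0, 0, 0]]]}}

```text
time_s: 5.5
tcp_pos: [0.5239, -0.1642, 0.0798]
tool_rot: [0.001, 1.0, 0.004, 0.003]
wrist_force: [-0.4, -0.5, -0.1]
opening: 0.0881
```

Request:
{"op": "move_arm", "data": {"commands": [[8.8, [-0.2, -0.05, 0.25], [0, -0.005, 0]], [8.8, [0, 0, 0], [0, 0, 0]], [7, [0, 0, 0], [0, 0, 0]], [6.6, [0, 0, 0], [0, 0, 0]], [6.4, [0, 0, 0], [0, 0, 0]]], "squeeze": 18}}

```text
time_s: 6.0
tcp_pos: [0.5232, -0.1642, 0.079]
tool_rot: [0.002, 1.0, 0.004, 0.002]
wrist_force: [-0.8, -0.4, -0.2]
opening: 0.0659
```

```bash
python3 look.py 3 wrist
```

```text
t 6.05 q [-0.3485  0.1782  2.0261 -0.0021  0.9323  1.2153] tcp [ 0.5233 -0.1642  0.0791] x [1.     0.0083 0.004 ] z [ 0.004  -0.0033 -1.    ] F [-0.5526  0.3938  0.2313] M [-0.0358  0.1833 -0.0314] op 0.06433316280685042
```

View pics/wrist3.png

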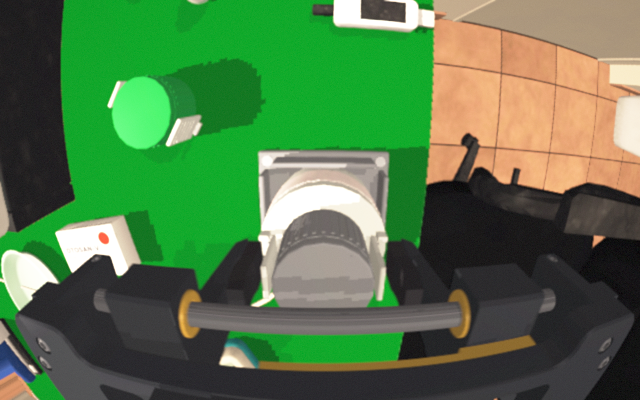

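Request:
{"op": "move_arm", "data": {"commands": [[6.3, [-0.25, -0.05, 0.1], [0, -0.004, 0]], [6.0, [0, 0, 0], [0, 0, 0]], [5.6, [0, 0, 0], [0, 0, 0]], [5.2, [0, 0, 0], [0, 0, 0]], [4.9, [0, 0, 0], [0, 0, 0]], [4.9, [0, 0, 0], [0, 0, 0]], [4.9, [0, 0, 0], [0, 0, 0]]], "squeeze": 14}}

```text
time_s: 6.75
tcp_pos: [0.5208, -0.1638, 0.0784]
tool_rot: [0.002, 1.0, 0.004, 0.0]
wrist_force: [-0.2, -0.6, 0.8]
opening: 0.052
```

```bash
python3 look.py 4 wrist
```

```text
t 6.8 q [-0.3483  0.1768  2.0294 -0.004   0.934   1.2166] tcp [ 0.5208 -0.1638  0.0784] x [1.     0.0083 0.0002] z [ 0.0002 -0.0035 -1.    ] F [ 0.3394  0.5165 -0.2999] M [-0.0044  0.2225  0.0096] op 0.05153176383681809
```

View pics/wrist4.png

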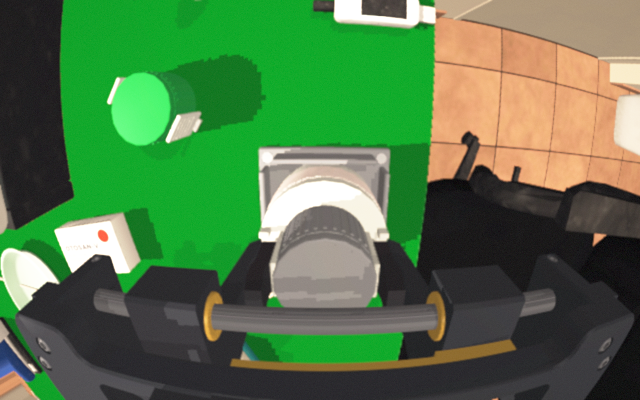

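Request:
{"op": "move_arm", "data": {"commands": [[4.9, [0, 0, 0], [0, 0, -0.05]], [4.9, [0, 0, 0], [0, 0, -0.05]], [4.9, [0, 0, 0], [0, 0, -0.05]], [4.9, [0, 0, 0], [0, 0, -0.05]], [4.9, [0, 0, 0], [0, 0, 0]]]}}

```text
time_s: 7.3
tcp_pos: [0.5209, -0.1638, 0.0784]
tool_rot: [0.002, 0.994, 0.108, 0.0]
wrist_force: [-0.3, -0.4, 0.3]
opening: 0.0514
```

```bash
python3 look.py 5 wrist
```

```text
t 7.35 q [-0.3483  0.1769  2.0292 -0.0038  0.9338  1.0102] tcp [ 0.5209 -0.1638  0.0784] x [ 0.9771  0.213  -0.0002] z [ 0.0005 -0.0035 -1.    ] F [-0.155  -0.3394 -0.0004] M [-0.0484  0.144   0.024 ] op 0.05146638448935051
```

View pics/wrist5.png

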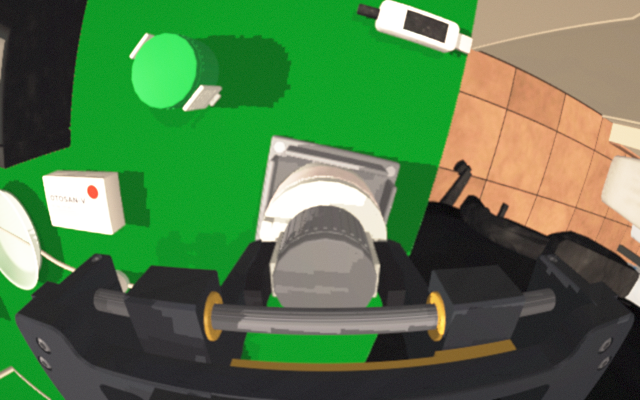

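Request:
{"op": "move_arm", "data": {"commands": [[4.9, [0, 0, 0], [0, 0, -0.05]], [4.9, [0, 0, 0], [0, 0, -0.05]], [4.9, [0, 0, 0], [0, 0, -0.05]], [4.9, [0, 0, 0], [0, 0, -0.05]], [4.9, [0, 0, 0], [0, 0, 0]], [4.9, [0, 0, 0], [0, 0, 0]]]}}

```text
time_s: 7.95
tcp_pos: [0.5211, -0.1638, 0.0784]
tool_rot: [0.002, 0.979, 0.205, -0.0]
wrist_force: [0.2, 0.1, -0.4]
opening: 0.0516
```

```bash
python3 look.py 6
```

```text
t 7.95 q [-0.3483  0.177   2.0291 -0.0037  0.9337  0.811 ] tcp [ 0.5211 -0.1638  0.0784] x [ 0.9156  0.402  -0.0007] z [ 0.0007 -0.0034 -1.    ] F [ 0.1652  0.138  -0.4055] M [-0.0153  0.1603 -0.0171] op 0.05161032860194733
```

Request:
{"op": "move_arm", "data": {"commands": [[4.9, [0, 0, 0], [0, 0, -0.025]], [4.9, [0, 0, 0], [0, 0, 0]]]}}

```text
time_s: 8.15
tcp_pos: [0.5211, -0.1638, 0.0784]
tool_rot: [0.002, 0.976, 0.218, -0.0]
wrist_force: [0.0, 0.3, -0.2]
opening: 0.0513
```

```bash
python3 look.py 7
```

```text
t 8.15 q [-0.3483  0.177   2.0291 -0.0037  0.9336  0.7859] tcp [ 0.5211 -0.1638  0.0784] x [ 0.9053  0.4248 -0.0008] z [ 0.0008 -0.0034 -1.    ] F [ 0.0377  0.2715 -0.175 ] M [-0.0107  0.138   0.0011] op 0.051283476664561504
```

Request:
{"op": "move_arm", "data": {"commands": [[4.9, [0, 0, 0], [0, 0, -0.025]], [4.9, [0, 0, 0], [0, 0, 0]]]}}

```text
time_s: 8.35
tcp_pos: [0.521, -0.1637, 0.0784]
tool_rot: [0.002, 0.973, 0.23, -0.0]
wrist_force: [-0.2, -0.6, -0.4]
opening: 0.0515
```

```bash
python3 look.py 8
```

```text
t 8.35 q [-0.3482  0.177   2.0292 -0.0034  0.9338  0.7594] tcp [ 0.521  -0.1637  0.0784] x [ 0.8937  0.4486 -0.0009] z [ 0.0006 -0.0032 -1.    ] F [-0.1777 -0.6063 -0.4469] M [-0.0239  0.1253 -0.0011] op 0.05148355802992246
```

Request:
{"op": "move_arm", "data": {"commands": [[4.9, [0, 0, 0], [0, 0, -0.02]], [4.9, [0, 0, 0], [0, 0, -0.02]], [4.9, [0, 0, 0], [0, 0, 0]]]}}

```text
time_s: 8.65
tcp_pos: [0.5209, -0.1635, 0.0784]
tool_rot: [0.001, 0.968, 0.252, -0.0]
wrist_force: [-0.4, 0.1, 0.4]
opening: 0.0518
```

```bash
python3 look.py 9 wrist | cut -c1-400
```

```text
t 8.7 q [-0.3481  0.1769  2.0292 -0.0033  0.9342  0.7166] tcp [ 0.5209 -0.1635  0.0784] x [ 0.8737  0.4864 -0.0012] z [ 0.0003 -0.0029 -1.    ] F [-0.4893  0.4514  1.0192] M [ 0.0822  0.1665 -0.0398] op 0.051673101185401055
```

View pics/wrist9.png

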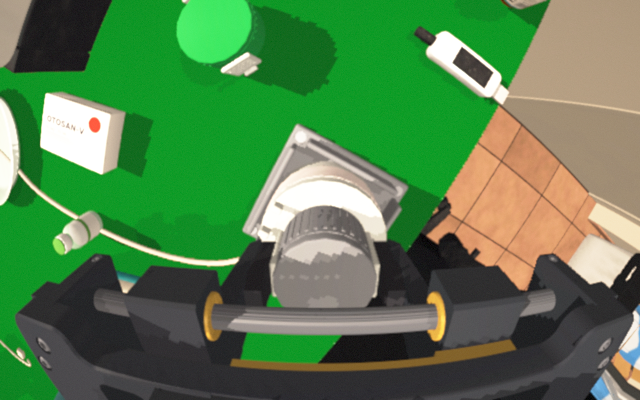

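Request:
{"op": "move_arm", "data": {"commands": [[4.9, [0, 0, 0], [0, 0, -0.02]], [4.9, [0, 0, 0], [0, 0, -0.02]], [4.9, [0, 0, 0], [0, 0, 0]]]}}

```text
time_s: 9.0
tcp_pos: [0.5208, -0.1636, 0.0784]
tool_rot: [0.001, 0.962, 0.272, -0.0]
wrist_force: [-0.3, 0.3, -0.1]
opening: 0.0516
```

```bash
python3 look.py 10 wrist | cut -c1-400
```

```text
t 9.05 q [-0.3482  0.1768  2.0293 -0.0034  0.9344  0.6737] tcp [ 0.5207 -0.1635  0.0784] x [ 0.852   0.5235 -0.0015] z [ 0.     -0.0029 -1.    ] F [-0.0826  0.2035  0.9522] M [0.0151 0.178  0.001 ] op 0.052143764453384575
```

Request:
{"op": "move_arm", "data": {"commands": [[4.9, [0, 0, 0], [0, 0, -0.02]], [4.9, [0, 0, 0], [0, 0, -0.02]], [4.9, [0, 0, 0], [0, 0, 0]]]}}

```text
time_s: 9.35
tcp_pos: [0.5205, -0.1634, 0.0784]
tool_rot: [0.001, 0.956, 0.293, -0.001]
wrist_force: [-0.5, 0.9, 1.9]
opening: 0.0514
```

```bash
python3 look.py 11 wrist | cut -c1-400
```

```text
t 9.4 q [-0.3482  0.1767  2.0295 -0.0032  0.935   0.6308] tcp [ 0.5205 -0.1634  0.0784] x [ 0.8289  0.5594 -0.0018] z [-0.0004 -0.0026 -1.    ] F [-0.0675  1.374   1.4077] M [ 0.1241  0.2458 -0.0318] op 0.05173575571395815
```

Request:
{"op": "move_arm", "data": {"commands": [[4.9, [0, 0, 0], [0, 0, -0.02]], [4.9, [0, 0, 0], [0, 0, 0]]]}}

```text
time_s: 9.6
tcp_pos: [0.5204, -0.1632, 0.0784]
tool_rot: [0.001, 0.953, 0.303, -0.001]
wrist_force: [0.5, 0.6, 0.9]
opening: 0.0516
```

```bash
python3 look.py 12 wrist | cut -c1-400
```

```text
t 9.65 q [-0.3481  0.1766  2.0296 -0.0029  0.9354  0.6097] tcp [ 0.5204 -0.1632  0.0784] x [ 0.817   0.5767 -0.0019] z [-0.0008 -0.0022 -1.    ] F [-1.5115  0.4287  1.1414] M [ 0.0922  0.2443 -0.0744] op 0.05173271678091401
```

Request:
{"op": "move_arm", "data": {"commands": [[4.9, [0, 0, 0], [0, 0, -0.02]], [4.9, [0, 0, 0], [0, 0, 0]]]}}

```text
time_s: 9.85
tcp_pos: [0.5203, -0.1632, 0.0784]
tool_rot: [0.001, 0.95, 0.313, -0.001]
wrist_force: [-0.9, 1.0, 1.3]
opening: 0.0518
```

```bash
python3 look.py 13 wrist | cut -c1-400
```

```text
t 9.9 q [-0.3482  0.1766  2.0296 -0.0028  0.9355  0.5888] tcp [ 0.5203 -0.1632  0.0784] x [ 0.8048  0.5936 -0.0019] z [-0.0009 -0.002  -1.    ] F [-0.738   0.9907  2.2641] M [ 0.0622  0.3137 -0.1496] op 0.05157065392262909
```

Request:
{"op": "move_arm", "data": {"commands": [[4.9, [0, 0, 0], [0, 0, -0.012]], [4.9, [0, 0, 0], [0, 0, 0]]]}}

```text
time_s: 10.1
tcp_pos: [0.5203, -0.1631, 0.0784]
tool_rot: [0.001, 0.948, 0.318, -0.001]
wrist_force: [-0.9, 1.5, 1.5]
opening: 0.0516
```

```bash
python3 look.py 14 wrist | cut -c1-400;  python3 look.py 15 wrist | cut -c1-400
```

```text
t 10.15 q [-0.3482  0.1766  2.0296 -0.0026  0.9356  0.5763] tcp [ 0.5203 -0.1632  0.0784] x [ 0.7974  0.6034 -0.0019] z [-0.0009 -0.0019 -1.    ] F [-0.8002  1.1487  0.5882] M [ 0.0796  0.3072 -0.2352] op 0.051455907952986046
t 10.2 q [-0.3482  0.1766  2.0296 -0.0026  0.9356  0.5764] tcp [ 0.5203 -0.1632  0.0784] x [ 0.7975  0.6033 -0.0018] z [-0.0009 -0.0019 -1.    ] F [-0.3697  1.0306  1.5375] M [ 0.0541  0.2475 -0.1857] op 0.05150590316285778
```

Request:
{"op": "move_arm", "data": {"commands": [[4.9, [0, 0, 0], [0, 0, 0.035]], [4.9, [0, 0, 0], [0, 0, 0]], [4.9, [0, 0, -0.15], [0, 0, 0]], [4.9, [0, 0, 0], [0, 0, 0]]]}}

```text
time_s: 10.6
tcp_pos: [0.5202, -0.1632, 0.0794]
tool_rot: [0.001, 0.953, 0.302, -0.001]
wrist_force: [-0.2, -0.5, 0.4]
opening: 0.0511
```

```bash
python3 look.py 16 wrist | cut -c1-400
```

```text
t 10.65 q [-0.3481  0.1752  2.0291 -0.003   0.9375  0.6106] tcp [ 0.5202 -0.1632  0.0794] x [ 0.8174  0.5761 -0.0021] z [-0.001  -0.0022 -1.    ] F [-0.0515 -0.1819  0.005 ] M [-0.0035  0.1637 -0.0607] op 0.05108273857192453
```

Free so far. Keep lifting in small steps, checking Fz.

Request:
{"op": "move_arm", "data": {"commands": [[4.9, [0, 0, -0.2], [0, 0, 0]], [4.9, [0, 0, -0.2], [0, 0, 0]], [4.9, [0, 0, 0], [0, 0, 0]]]}}

```text
time_s: 10.95
tcp_pos: [0.5201, -0.1633, 0.083]
tool_rot: [0.001, 0.953, 0.302, -0.001]
wrist_force: [-0.9, -0.1, -0.8]
opening: 0.0516
```

```bash
python3 look.py 17 wrist scene| cut -c1-400
```

```text
t 11.05 q [-0.3482  0.1706  2.0268 -0.0034  0.9447  0.61  ] tcp [ 0.5201 -0.1633  0.083 ] x [ 0.817   0.5766 -0.0025] z [-0.0014 -0.0024 -1.    ] F [-0.0194  0.6408 -0.2088] M [ 0.0097  0.2034 -0.0445] op 0.05155318351488703
```

View pics/wrist17.png

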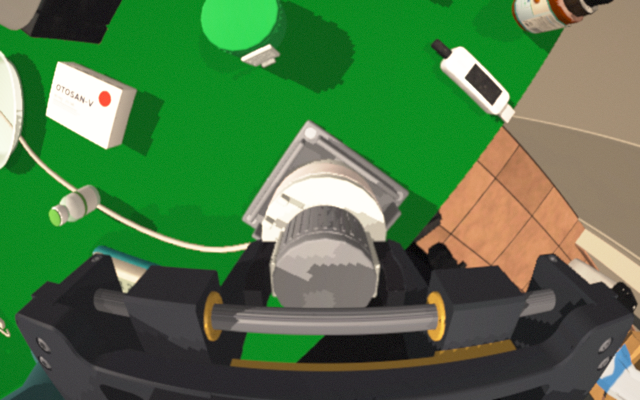

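Request:
{"op": "move_arm", "data": {"commands": [[4.9, [0, 0, -0.5], [0, 0, 0]], [4.9, [0, 0, -0.8], [0, 0, 0]], [4.9, [0, 0, -0.8], [0, 0, 0]], [4.9, [0, 0, -0.8], [0, 0, 0]], [4.9, [0, 0, -0.8], [0, 0, 0]], [4.9, [0, 0, -1], [0, 0, 0]], [4.9, [0, 0, -1], [0, 0, 0]], [4.9, [0, 0, -1.5], [0, 0, 0]], [4.9, [0, 0, -1.5], [0, 0, 0]], [4.9, [0, 0, 0], [0, 0, 0]]]}}

```text
time_s: 12.05
tcp_pos: [0.5211, -0.1634, 0.1795]
tool_rot: [0.002, 0.953, 0.303, 0.0]
wrist_force: [-0.4, 0.8, -1.2]
opening: 0.0517
```

```bash
python3 look.py 18 wrist scene| cut -c1-400
```

```text
t 12.15 q [-0.3477  0.0665  1.95   -0.0033  1.1255  0.6094] tcp [ 0.5198 -0.163   0.1771] x [ 0.8167  0.5771 -0.0026] z [-0.0013 -0.0027 -1.    ] F [ 0.454   0.3862 -1.5359] M [-0.0516  0.1196 -0.0176] op 0.05131365683333787
```

View pics/scene18.png

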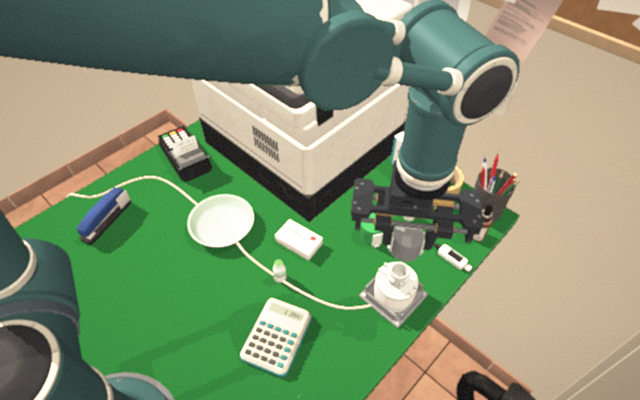

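View pics/wrist18.png

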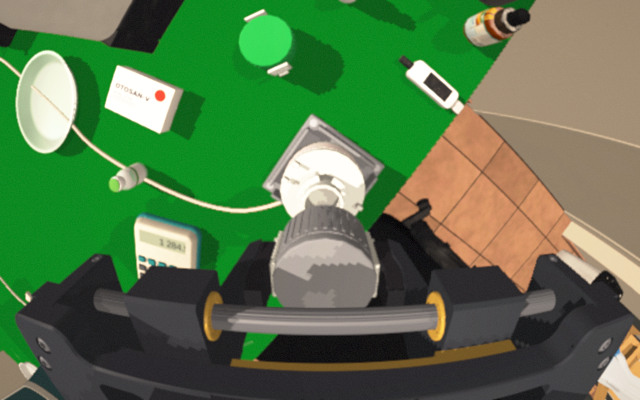

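Request:
{"op": "move_arm", "data": {"commands": [[4.9, [0, -1, 0], [0, 0, 0]], [4.9, [0, -2, 0], [0, 0, 0]], [4.9, [0, -2.5, 0], [0, 0, 0]], [4.9, [0, -3, 0], [0, 0, 0]], [4.9, [0, -3, 0], [0, 0, 0]], [4.9, [0, -3, 0], [0, 0, 0]], [4.9, [0, -2.5, 0], [0, 0, 0]], [4.9, [0, -2, 0], [0, 0, 0]], [4.9, [0, -1, 0], [0, 0, 0]]]}}

```text
time_s: 13.05
tcp_pos: [0.3902, 0.0092, 0.1673]
tool_rot: [-0.004, 0.954, 0.301, -0.009]
wrist_force: [-0.2, 0.1, -1.0]
opening: 0.0513
```

```bash
python3 look.py 19 | cut -c1-400
```

```text
t 13.05 q [-0.0415 -0.2266  2.239   0.0014  1.1493  0.9169] tcp [0.3902 0.0092 0.1673] x [ 0.8185  0.5743 -0.0151] z [-0.02    0.0021 -0.9998] F [-0.1839  0.1369 -1.0468] M [-0.1011  0.1193  0.0031] op 0.05133493669806095
```

Request:
{"op": "move_arm", "data": {"commands": [[4.9, [0.7, -1, -0.2], [0, 0, 0]], [4.9, [1.4, -2, -0.2], [0, 0, 0]], [4.9, [1.8, -2.5, -0.2], [0, 0, 0]], [4.9, [2, -2.6, -0.2], [0, 0, 0]], [4.9, [2, -2.6, -0.2], [0, 0, 0]], [4.9, [1.6, -2.2, 0], [0, 0, 0]], [4.9, [1.2, -1.7, 0], [0, 0, 0]], [4.9, [0.7, -0.9, 0], [0, 0, 0]], [4.9, [0, 0, 0], [0, 0, 0]], [4.9, [0, 0, 0], [0, 0, 0]]]}}

```text
time_s: 14.05
tcp_pos: [0.3888, 0.2082, 0.1716]
tool_rot: [-0.003, 0.953, 0.302, -0.014]
wrist_force: [-0.5, -1.0, -0.4]
opening: 0.0516
```

```bash
python3 look.py 20 wrist scene top| cut -c1-400
```

```text
t 14.2 q [ 0.4266 -0.1174  2.1396  0.0108  1.1453  1.3817] tcp [0.389  0.2078 0.1719] x [ 0.8187  0.5738 -0.0236] z [-0.0276 -0.0018 -0.9996] F [ 0.3503  0.0995 -0.7883] M [-0.0961  0.1442  0.0028] op 0.05150766325405584
```

View pics/wrist20.png

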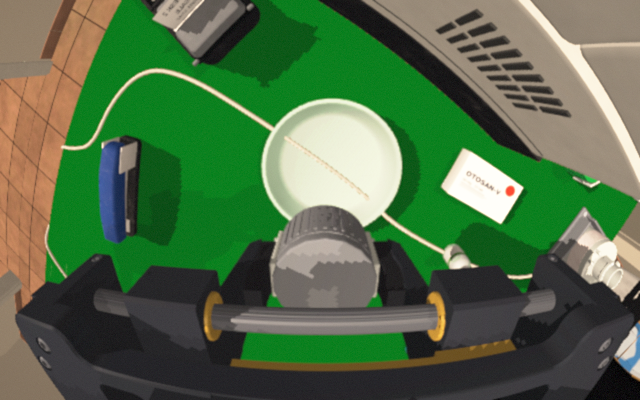

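View pics/scene20.png

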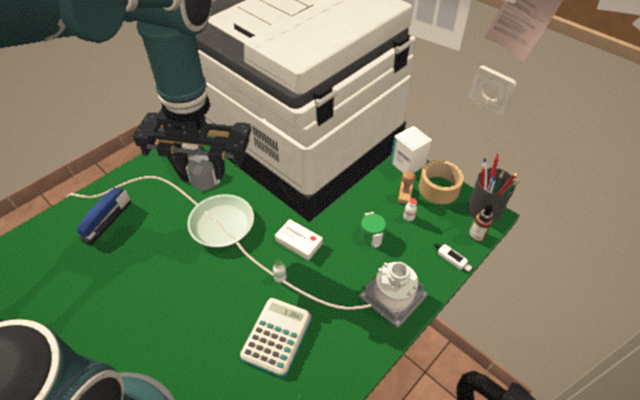

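```bash
python3 - <<'E'
from h import *
o,d=pickle.load(open("cap20.pkl","rb"));w=d["wrist"]
P=[atz(w,u,v,.022,True)[:2] for u,v in[(331,99),(261,167),(402,163)]]
print(P, (P[1]+P[2])/2)
# circle fit
A=np.array([[2*p[0],2*p[1],1] for p in P]);b=np.array([p@p for p in P]);s=np.linalg.solve(A,b);print(s[:2],np.sqrt(s[2]+s[0]**2+s[1]**2))
E
```

```text
[array([0.45430378, 0.24913766]), array([0.36071437, 0.26771075]), array([0.44511335, 0.15627064])] [0.40291386 0.2119907 ]
[0.39747707 0.20787315] 0.07022844651072828
```

Request:
{"op": "move_arm", "data": {"commands": [[4.9, [0.2, 0.2, 0.5], [-0.016, 0.022, 0]], [4.9, [0, 0, 1.5], [0, 0, 0]], [4.9, [0, 0, 2], [0, 0, 0]], [4.9, [0, 0, 2], [0, 0, 0]], [4.9, [0, 0, 2], [0, 0, 0]], [4.9, [0, 0, 1.5], [0, 0, 0]], [4.9, [0, 0, 0.5], [0, 0, 0]], [4.9, [0, 0, 0], [0, 0, 0]]]}}

```text
time_s: 15.0
tcp_pos: [0.3948, 0.2009, 0.0708]
tool_rot: [0.002, 0.955, 0.296, 0.003]
wrist_force: [0.4, -0.8, -0.6]
opening: 0.0512
```

```bash
python3 look.py 21 wrist scene top| cut -c1-400
```

```text
t 15.15 q [ 0.4182 -0.0056  2.2433 -0.0049  0.8962  1.3912] tcp [0.3959 0.2018 0.0722] x [0.8248 0.5653 0.0069] z [ 0.0086 -0.0003 -1.    ] F [ 0.6039 -0.6077 -1.0829] M [-0.0673  0.1164  0.0501] op 0.05159905556769411
```

View pics/wrist21.png

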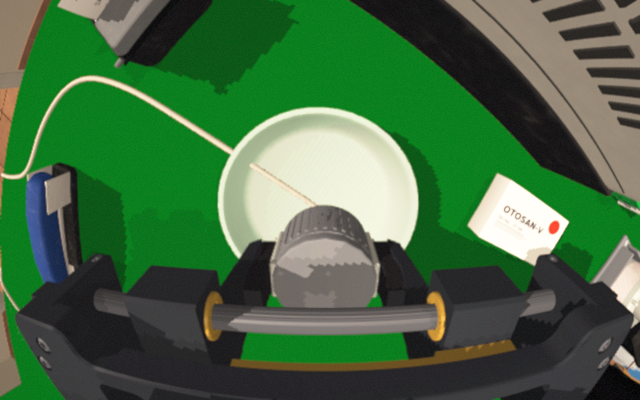

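Request:
{"op": "move_arm", "data": {"commands": [[4.9, [0.4, -0.3, 0.5], [0.005, -0.007, 0]], [4.9, [0, 0, 1], [0, 0, 0]], [4.9, [0, 0, 1], [0, 0, 0]], [4.9, [0, 0, 0.8], [0, 0, 0]], [4.9, [0, 0, 0.5], [0, 0, 0]], [4.9, [0, 0, 0.2], [0, 0, 0]], [4.9, [0, 0, 0], [0, 0, 0]]]}}

```text
time_s: 15.85
tcp_pos: [0.3993, 0.2079, 0.0304]
tool_rot: [-0.0, 0.955, 0.296, 0.001]
wrist_force: [-0.2, 1.2, -1.1]
opening: 0.0515
```

```bash
python3 look.py 22 wrist | cut -c1-400
```

```text
t 15.9 q [0.4246 0.0772 2.2545 0.0002 0.8071 1.3939] tcp [0.3993 0.2079 0.0305] x [0.8246 0.5657 0.0028] z [ 0.0025  0.0013 -1.    ] F [-0.3024 -0.8595 -0.6622] M [-0.0353  0.1903 -0.0786] op 0.0518183157995528
```

Request:
{"op": "move_arm", "data": {"commands": [[4.9, [0, 0, 0.3], [0, 0, 0]], [4.9, [0, 0, 0.2], [0, 0, 0]], [4.9, [0, 0, 0.15], [0, 0, 0]], [4.9, [0, 0, 0], [0, 0, 0]]]}}

```text
time_s: 16.3
tcp_pos: [0.4001, 0.2082, 0.0243]
tool_rot: [-0.0, 0.955, 0.296, 0.002]
wrist_force: [0.3, 0.2, -1.4]
opening: 0.0516
```

```bash
python3 look.py 23 wrist | cut -c1-400
```

```text
t 16.35 q [0.4245 0.0883 2.2571 0.0002 0.7911 1.3938] tcp [0.4003 0.2083 0.0245] x [0.8246 0.5657 0.0049] z [ 0.0045  0.0022 -1.    ] F [-0.456  -0.2113 -0.2717] M [-0.024   0.1199  0.0056] op 0.051581739562590705
```

Request:
{"op": "move_arm", "data": {"commands": [[4.9, [0, 0, 0.13], [0, 0, 0]], [4.9, [0, 0, 0], [0, 0, 0]]]}}

```text
time_s: 16.55
tcp_pos: [0.4004, 0.2084, 0.0233]
tool_rot: [-0.0, 0.955, 0.296, 0.003]
wrist_force: [0.8, 0.0, -1.1]
opening: 0.0518
```

```bash
python3 look.py 24 wrist | cut -c1-400
```

```text
t 16.6 q [0.4245 0.0904 2.2575 0.0003 0.788  1.3938] tcp [0.4005 0.2084 0.0234] x [0.8246 0.5657 0.0056] z [ 0.0051  0.0025 -1.    ] F [ 0.7465  0.3941 -0.5499] M [-0.0694  0.196  -0.0535] op 0.05129852636474515
```

Request:
{"op": "move_arm", "data": {"commands": [[4.9, [0, 0, 0.1], [0, 0, 0]], [4.9, [0, 0, 0], [0, 0, 0]]]}}

```text
time_s: 16.8
tcp_pos: [0.4007, 0.2085, 0.0225]
tool_rot: [-0.0, 0.955, 0.296, 0.003]
wrist_force: [0.4, -0.1, -1.6]
opening: 0.0513
```

```bash
python3 look.py 25 wrist | cut -c1-400
```

```text
t 16.85 q [0.4245 0.0921 2.2578 0.0002 0.7856 1.3938] tcp [0.4007 0.2085 0.0225] x [0.8246 0.5657 0.006 ] z [ 0.0055  0.0027 -1.    ] F [-0.3647 -0.0639 -1.333 ] M [-0.0551  0.1465 -0.0229] op 0.05162152845157764
```

Not in contact yet (Fz still about −1 N); continue in ~1 mm steps.

Request:
{"op": "move_arm", "data": {"commands": [[4.9, [0, 0, 0.12], [0, 0, 0]], [4.9, [0, 0, 0], [0, 0, 0]]]}}

```text
time_s: 17.05
tcp_pos: [0.4008, 0.2085, 0.0213]
tool_rot: [-0.0, 0.955, 0.296, 0.003]
wrist_force: [-0.7, -0.2, -1.0]
opening: 0.0511
```

```bash
python3 look.py 26 wrist | cut -c1-400
```

```text
t 17.1 q [0.4245 0.0943 2.2583 0.0003 0.7826 1.3938] tcp [0.4009 0.2086 0.0214] x [0.8246 0.5657 0.0063] z [ 0.0057  0.0028 -1.    ] F [-0.3329  0.4026 -2.1018] M [-0.0162  0.1943  0.0346] op 0.051348564026429684
```

View pics/wrist26.png

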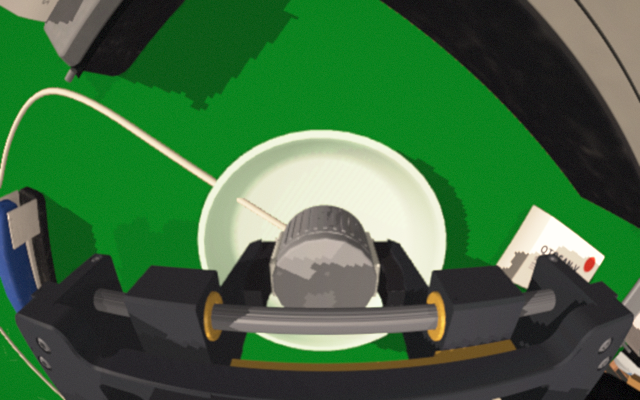

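Request:
{"op": "move_arm", "data": {"commands": [[4.9, [0, 0, 0.12], [0, 0, 0]], [4.9, [0, 0, 0], [0, 0, 0]]]}}

```text
time_s: 17.3
tcp_pos: [0.4009, 0.2086, 0.0201]
tool_rot: [-0.0, 0.955, 0.296, 0.003]
wrist_force: [0.4, -0.6, -0.6]
opening: 0.0512
```

```bash
python3 look.py 27 wrist | cut -c1-400
```

```text
t 17.35 q [0.4245 0.0966 2.2588 0.0002 0.7797 1.3938] tcp [0.401  0.2086 0.0201] x [0.8246 0.5657 0.0065] z [ 0.0059  0.0028 -1.    ] F [-0.0198 -0.0174 -0.6842] M [-0.0405  0.1374  0.021 ] op 0.05138541887235553
```

Request:
{"op": "move_arm", "data": {"commands": [[4.9, [0, 0, 0.1], [0, 0, 0]], [4.9, [0, 0, 0], [0, 0, 0]]]}}

```text
time_s: 17.55
tcp_pos: [0.4013, 0.2089, 0.0199]
tool_rot: [-0.001, 0.955, 0.296, 0.003]
wrist_force: [0.2, 0.4, -0.1]
opening: 0.0518
```

```bash
python3 look.py 28 wrist | cut -c1-400
```

```text
t 17.6 q [0.4246 0.0976 2.2584 0.0004 0.7783 1.3938] tcp [0.4014 0.2089 0.0198] x [0.8246 0.5657 0.0071] z [ 0.0064  0.0032 -1.    ] F [-0.9108 -0.5839  1.1877] M [-0.0406  0.2368 -0.0426] op 0.05151386485497463
```

Request:
{"op": "move_arm", "data": {"commands": [[4.9, [0, 0, 0.06], [0, 0, 0]], [4.9, [0, 0, 0], [0, 0, 0]]]}}

```text
time_s: 17.8
tcp_pos: [0.4014, 0.209, 0.0198]
tool_rot: [-0.001, 0.955, 0.296, 0.003]
wrist_force: [-0.9, -0.8, 1.6]
opening: 0.0515
```

```bash
python3 look.py 29 wrist scene| cut -c1-400
```

```text
t 17.9 q [0.4247 0.0981 2.2582 0.0004 0.7782 1.3938] tcp [0.4015 0.209  0.0197] x [0.8246 0.5657 0.0071] z [ 0.0064  0.0032 -1.    ] F [-1.3763 -0.0449  4.359 ] M [-0.2177  0.3251 -0.0264] op 0.051219865742302084
```

Contact with the floor (Fz +4 N, z no longer drops). Release gently.

Request:
{"op": "move_arm", "data": {"commands": [[5.3, [0, 0, 0], [0, 0, 0]], [5.6, [0, 0, 0], [0, 0, 0]], [5.9, [0, 0, 0], [0, 0, 0]], [6.2, [0, 0, 0], [0, 0, 0]], [6.6, [0, 0, 0], [0, 0, 0]], [6.8, [0, 0, 0], [0, 0, 0]], [6.8, [0, 0, 0], [0, 0, 0]]]}}

```text
time_s: 18.6
tcp_pos: [0.4019, 0.2091, 0.0193]
tool_rot: [-0.001, 0.955, 0.296, 0.004]
wrist_force: [0.6, -0.5, 0.7]
opening: 0.0677
```

```bash
python3 look.py 30 wrist | cut -c1-400
```

```text
t 18.65 q [0.4246 0.0989 2.2583 0.0004 0.7761 1.3938] tcp [0.4019 0.2091 0.0193] x [0.8246 0.5657 0.0082] z [ 0.0074  0.0037 -1.    ] F [ 0.1649 -1.3945  0.4202] M [-0.0442  0.0829 -0.0224] op 0.06786541875349608
```

View pics/wrist30.png

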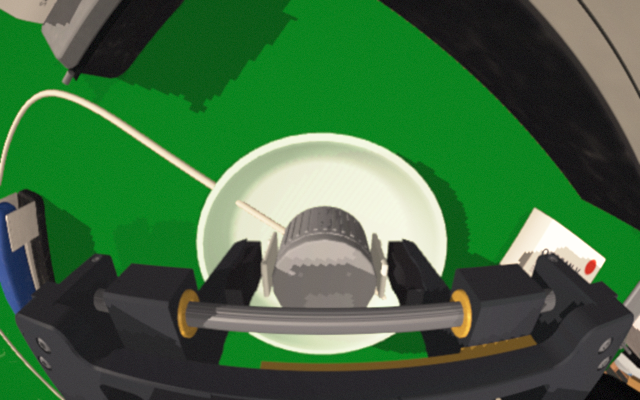

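Both fingers are clear of the tabs; the cap stands in the dish. Retreat straight up.

Request:
{"op": "move_arm", "data": {"commands": [[6.8, [0, 0, -0.5], [0, 0, 0]], [6.8, [0, 0, -1], [0, 0, 0]], [6.8, [0, 0, -1.5], [0, 0, 0]], [6.8, [0, 0, -2], [0, 0, 0]], [6.8, [0, 0, -2], [0, 0, 0]], [6.8, [0, 0, -2], [0, 0, 0]], [6.8, [0, 0, -2], [0, 0, 0]], [6.8, [0, 0, -2], [0, 0, 0]], [6.8, [0, 0, -1], [0, 0, 0]], [6.8, [0, 0, 0], [0, 0, 0]]]}}

```text
time_s: 19.65
tcp_pos: [0.401, 0.2087, 0.171]
tool_rot: [-0.001, 0.955, 0.296, 0.006]
wrist_force: [0.2, -0.6, 0.2]
opening: 0.0679
```

```bash
python3 look.py 31 wrist scene | cut -c1-400
```

```text
t 19.75 q [ 0.4245 -0.1185  2.1459  0.0004  1.1049  1.3938] tcp [0.4    0.2082 0.1691] x [0.8246 0.5657 0.0092] z [ 0.0083  0.0041 -1.    ] F [0.8014 0.5461 0.0582] M [-0.1051  0.2352 -0.0239] op 0.06792098789574064
```

View pics/wrist31.png

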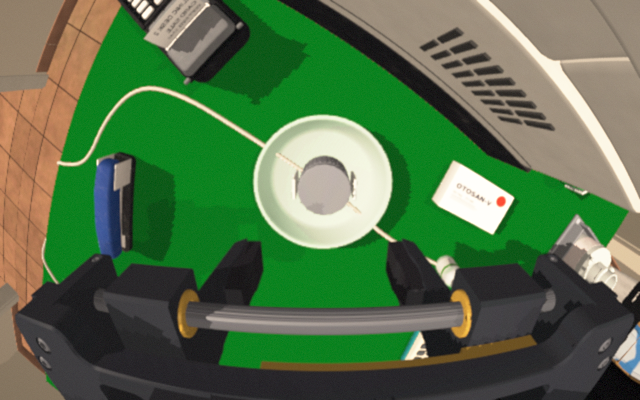

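View pics/scene31.png

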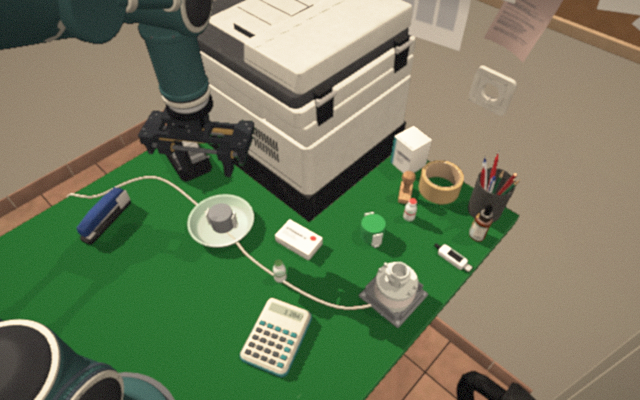

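The cap stands upright near the centre of the dish (wrist px 325,187; scene px 221,217), and the robot is clear. The bystanders look unmoved. Handing in.

```bash
python3 -c "
from rig import manip
print(manip.finish_job())"
```

```text
the job is handed in; nothing more can be done
None
```

The cap is off the tub and standing top side up near the centre of the dish, let go of. I handed the job in at about 20 s of the 72 s; no verdict is reported.

- **Taking it off:** I squeezed both tabs fully in (about 51.5 mm over both at 14 N). I turned the cap anticlockwise until the turning moment built up to about 0.2 N m, at roughly 35 degrees. I then eased back about 2 degrees and lifted it straight off. The wrist saw no more than about 2 N during the lift, roughly the cap's own weight.
- **Setting it down:** I lowered it in about 1 mm steps until the wrist felt contact (about 4 N). It touched about 2 to 3 mm lower than the seated height predicted, so the cap had probably slid up slightly in the fingers. I then opened to 68 mm and moved straight up to about 0.17 m.
- **Last checks:** The final pictures show the cap upright in the dish, with the dish and bystanders looking unmoved by eye and the gripper clear. By the TCP at release, the cap is about 5 mm from the dish's centre; I did not measure its tilt.

None of my checks failed. The cameras' estimates of the tub and dish positions differed by a few millimetres.

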